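# Roll the cap strips home and park the roller on the yellow mark

### The job

Roll the black roller along the jig by pushing its top from above, pressing steadily with some 20 to 25 N and never forcing it, so that it turns as it goes and seats all eight blue cap strips fully home, level with the plate. Leave the roller lying at rest in the far slot marked yellow. Do not pick the roller up or drag it without turning, do not press the strips with the gripper, and leave the other things on the bench alone.

Things in the scene. Friction and masses are not known exactly. Their poses are not given: they have to be found in the camera images.
- jig: Fixed aluminium cap-seating jig, 136 mm along its x, 200 mm along its y. Origin: centre of its underside on the worktop; x along the roller's axis, y the direction of rolling (start rest to yellow mark), z up. Two side guides at x = +-56 mm, 10 mm wide, tops 46 mm above the worktop; between them a level sprung deck, 36 mm above the worktop, that gives up to 8 mm when pressed, with slots 13 mm wide across it at y = -60 and +60.
- plate (a point): Middle of the white well plate in the deck (jig's centre, 36 mm above the worktop, axes as the jig's). Its long edges are level with the deck and carry the roller once the strips are down. Eight blue cap strips lie across it, 74 mm along x, 7.6 mm wide, from y = -31.5 mm (strip 1) every 9 mm to +31.5 (strip 8), tops 2 to 3 mm above the deck at the start, level with it when home.
- rest_mark (a point): Middle of the far rest slot at jig y = +60 mm, at deck height (36 mm above the worktop), axes as the jig's; marked by a yellow slot floor and a yellow tab on either guide. A roller lying in the slot is 0.9 mm sunk, its axis 24.1 mm above this point. Beyond the first 6 N of pressing the deck sinks about 1 mm for every 4.5 N, and comes back.
- roller: Loose black rubber roller, steel ends with a red line, 50 mm diameter, 96 mm long, 0.18 to 0.35 kg. Origin: its centre; x along its axis, y and z turn with it (red lines and z start upward). Starts in the slot at jig y = -60 mm, axis 60.1 mm above the worktop, on the deck 61 mm (top 86 mm). A fingertip carrying its top along moves twice as far as it, so several strokes are needed.
- strip_1 (a joint): How far cap strip 1 (counted from the start rest) is pressed down, in m: 0 = standing 3 mm proud, 0.003 = home, level with the deck. It resists with about 14 N and stays where it is pressed to.
- strip_2 (a joint): How far cap strip 2 (counted from the start rest) is pressed down, in m: 0 = standing 3 mm proud, 0.003 = home, level with the deck. It resists with about 14 N and stays where it is pressed to.
- strip_3 (a joint): How far cap strip 3 (counted from the start rest) is pressed down, in m: 0 = standing 3 mm proud, 0.003 = home, level with the deck. It resists with about 14 N and stays where it is pressed to.
- strip_4 (a joint): How far cap strip 4 (counted from the start rest) is pressed down, in m: 0 = standing 3 mm proud, 0.003 = home, level with the deck. It resists with about 14 N and stays where it is pressed to.
- strip_5 (a joint): How far cap strip 5 (counted from the start rest) is pressed down, in m: 0 = standing 3 mm proud, 0.003 = home, level with the deck. It resists with about 14 N and stays where it is pressed to.
- strip_6 (a joint): How far cap strip 6 (counted from the start rest) is pressed down, in m: 0 = standing 3 mm proud, 0.003 = home, level with the deck. It resists with about 14 N and stays where it is pressed to.
- strip_7 (a joint): How far cap strip 7 (counted from the start rest) is pressed down, in m: 0 = standing 3 mm proud, 0.003 = home, level with the deck. It resists with about 14 N and stays where it is pressed to.
- strip_8 (a joint): How far cap strip 8 (counted from the start rest) is pressed down, in m: 0 = standing 3 mm proud, 0.003 = home, level with the deck. It resists with about 14 N and stays where it is pressed to.
- kit_box: Bystander, not to be disturbed: small white kit carton, 66x90x45 mm; origin at the centre of its underside.
- tube_rack_blue: Bystander, not to be disturbed: blue micro tube rack, 75x200x54 mm; origin at the centre of its underside.
- dye_bottle: Bystander, not to be disturbed: small white dropper bottle with yellow cap, 42x42x84 mm; origin at the centre of its underside.
- tape_roll: Bystander, not to be disturbed: roll of cream label tape lying flat, 74 across and 18 mm; origin at the centre of its underside.
- bench_timer: Bystander, not to be disturbed: white bench timer lying flat, 66x66x19 mm; origin at the centre of its underside.
- marker: Bystander, not to be disturbed: white marker pen with black cap, 16x132x18 mm; origin at the centre of its underside.
Things that resemble listed ones, but are neither listed nor needed, are in the scene too. Leave any pink look-alike of the jig alone. What is shaped like the roller but pink is not meant.

How it is judged:
On the way, in this order (a step that is already met when the one before it is completed fails the run):
1. the roller has rolled about a quarter turn out of its rest, over the first two strips, and these are home (y of roller in the frame of rest_mark between -0.102 and -0.05 m and angle between roller's own z axis and vertical above 1.1 rad and value of joint each of strip_1, strip_2 above 0.0022 m), for 0.05 s.
2. it has rolled to about half a turn on the plate, and the first four strips are home (y of roller in the frame of rest_mark between -0.075 and -0.01 m and angle between roller's own z axis and vertical above 2.3 rad and value of joint each of strip_1, strip_2, strip_3, strip_4 above 0.0022 m), for 0.05 s.
At the end, for the whole second after the job is handed in: All eight strips are within 0.8 mm of level with the plate (pressed down by more than 2.2 mm of 3 mm), and the roller lies at rest in the yellow-marked slot, its axis within 6 mm of the slot's middle (y of roller in the frame of rest_mark between -0.006 and 0.006 m and z of roller in the frame of rest_mark between 0.02 and 0.027 m and x of roller in the frame of rest_mark between -0.006 and 0.006 m and value of joint each of strip_1, strip_2, strip_3, strip_4, strip_5, strip_6, strip_7, strip_8 above 0.0022 m and linear speed of roller below 0.01 m/s); the robot touches nothing.
It fails at once if the roller is pressed with more than 34 N (contact force between any of the fingers, the arm and roller above 34 N).
It fails at once if the roller is lifted more than 12 mm off the deck (z of roller in the frame of rest_mark above 0.037 m).
It fails at once if the gripper or arm presses on the jig or its strips (more than 3 N) (contact force between any of the fingers, the arm and jig above 3 N).
It fails at once if a bystander is moved by more than 20 mm (distance of any of kit_box, tube_rack_blue, dye_bottle, tape_roll, bench_timer, marker from where it was at the start of the episode above 0.02 m).
It also fails if it takes over 64 s, if anything falls off the work surface, if the arm or the gripper's body presses on something with over 40 N, if the wrist force passes 120 N, or if a joint passes its speed limit or range.

### The arm

A 7-joint arm with a two-finger parallel gripper is mounted at the origin on a cart in front of the work surface, level with it; the furniture and walls round the work are solid. World frame = base frame: x ahead of the robot, y to its left, z up, the work surface at z = 0. Lengths are in m, angles in rad, forces in N, time in s.
With the tool pointing down it reaches from about 0.4 to 0.85 m from the base axis. Payload 10.4 kg.
Tool frame: the origin (TCP) lies between the finger pads; the fingertips stand 8 mm ahead of it and the grasp point (between the pads) lies 11 mm behind it; z points along the fingers, x is the direction in which the jaws open and shut, and the axes are right-handed (so a half turn about z gives the same grasp; the last joint's range is limited). The gripper opens to 87 mm and grips with 3 to 60 N. Pads are 19 mm wide; open, the fingers measure 117 mm over their backs; the gripper's body (75 mm by 190 mm) begins 51 mm behind the grasp point.
Start: joints at [1.305, 0.332, -0.065, 1.46, 0.022, 1.35, -0.088], TCP at [0.15, -0.607, 0.231] pointing down, gripper open.
Joint ranges: [-2.6, 2.6], [-0.5, 2.12], [-1.47, 1.34], [0.16, 2.42], [-1.27, 4.41], [0.06, 2.06], [-2.6, 2.6]. Speed limits (rad/s): [2.22, 2.22, 2.79, 2.79, 3.14, 3.14, 3.14].

### API

Orientations are given as a unit quaternion [x, y, z, w].
In Python, from bench import r, viewer gives the robot as it stands.
- The arm moves only by the tool apply_moves, never from a script. Its argument "increments" is a list of rows, each an object with "grip": the closure in counts, from 0 (fully open) to 255 (shut); "xyz": the shift along the tool's x, y, z in mm, a list of three; "rotation": the turn, a rotation vector about the tool's x, y, z in degrees, a list of three. A call has 1 to 5 rows; each row is the pose to reach, as a shift and turn from the pose measured when the call began, along the tool's axes at that moment; what a row does not reach only later rows make up. A row lasts 1/8 s, in which the tool goes at most 62.5 mm and 10.7 degrees, less where a joint would pass 70% of its speed; a pose out of reach is approached as far as the arm can. A call with a gripper value outside its range is refused whole. The fingers move at their own pace and stop on an object; "squeeze" is the grip in N (left out, the last holds). Time passes only in rows, so rows that repeat a pose let the fingers close. It gives the time, the measured TCP pose, the force and the opening at its end, in the units of the state.
- r.read_state(): the state, without advancing time (a new reading comes with each control period).
- viewer.camera(name): name is "scene" or "top" or "wrist"; returns a dict with "img" (480x640x3 uint8, blue, green, red), "range_z" (480x640 float32, m along the optical axis (not along the pixel's ray), 0 where there is no reading), "vertical_fov" (degrees; the focal length in pixels is half the picture's height over the tangent of half this angle, whatever the lens; pixels are square), "cx", "cy" (the principal point, pixels), "rvec" (rotation vector, rad) and "tvec" (3), from world to camera coordinates, as OpenCV has them. Camera axes: x right, y down, z forward; pixel columns grow to the right and rows downward; lengths in m; the calibration is good to about 2 mm. A picture is of the moment at which its call begins.
- r.close_job(): hands the job in, once; it reports no verdict.
The state is a dict: "time": time; "joint_positions": joint angles; "joint_vel": joint speeds; "joint_torque": joint torques, N m; "ee_pos": TCP position; "eef_rot": TCP orientation; "ft_force": force on the tool from outside, world axes, zero at the start; "torque": the same for the moment, N m; "width": finger opening in m.
Only numpy, scipy, OpenCV 4.12 (cv2) and the standard library are available. Lean on these libraries where they do the work, as an engineer would, in place of code of your own. Each camera call takes 0.05 s, during which the arm holds its last target.

## Working session

There is one attempt and no reset: what is moved stays moved. The work goes in short steps, Python scripts to look and compute and a tool call to move; the robot and the scene stay as the last step left them, time stands still between calls to the robot, and variables do not carry over. Pictures are saved under pics/ and viewed, and the job is handed in when it is done.

Besides the shell and the picture viewer there is one more tool, called after ">>>" as name([rows], argument=value, ...), one row to a line, values as JSON. apply_moves: Moves the arm, as the interface text tells. Its arguments: {"type":"object","properties":{"increments":{"type":"array","items":{"type":"object","properties":{"grip":{"type":"number"},"xyz":{"type":"array","items":{"type":"number"}},"rotation":{"type":"array","items":{"type":"number"}}}}},"squeeze":{"type":"number"}},"required":["increments"]}

```bash
mkdir -p pics; ls; python3 - <<'E'
from bench import r, viewer
import cv2,numpy as np
s=r.read_state()
for k,v in s.items(): print(k,np.round(v,4))
for n in ["scene","top","wrist"]:
    c=viewer.camera(n)
    cv2.imwrite(f"pics/{n}0.png",c["img"])
    np.savez(f"{n}0.npz",**c)
    print(n,c["vertical_fov"],c["cx"],c["cy"],c["rvec"],c["tvec"])
E
```

```text
pics
time 0.0
joint_positions [ 1.3054  0.3329 -0.0647  1.4609  0.0216  1.3499 -0.0885]
joint_vel [-0.0004  0.0005 -0.0008 -0.0012 -0.0008  0.0006 -0.0006]
joint_torque [-5.00000e-04 -6.23267e+01  2.46000e-02 -3.89899e+01 -6.14000e-02
  3.98000e-02  1.00000e-04]
ee_pos [ 0.1502 -0.6063  0.2297]
eef_rot [ 7.875e-01 -6.163e-01 -6.000e-04 -4.000e-04]
ft_force [ 0.0214 -0.0763  0.1866]
torque [-0.0339  0.0068 -0.0391]
width 0.0871
scene 45.69651943342467 335.60801059840577 242.02602464297036 [ 2.30751235 -0.60210749  0.2431126 ] [-0.46588904  0.1922634   1.57525947]
top 49.556961566679405 316.8257360934955 242.93318785636566 [ 1.63163333 -2.39535311  0.46654338] [0.16099127 0.50521537 1.7637357 ]
wrist 59.88433073633426 316.3677206346307 241.75291308546994 [-2.31454791  1.80925261  0.22769651] [-0.62494305 -0.03035715  0.38831303]
```

View pics/scene0.png

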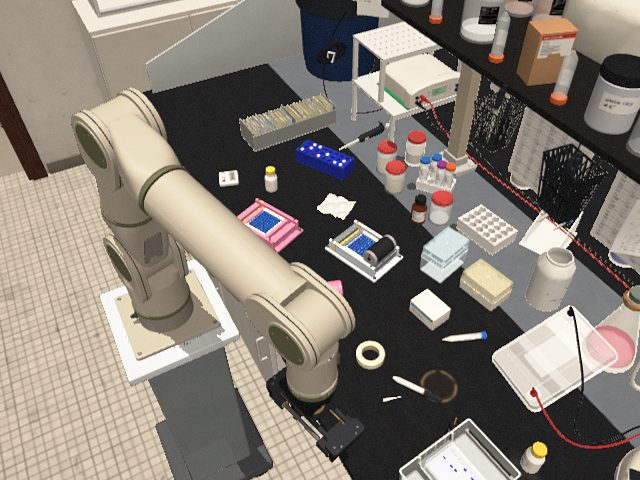

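View pics/top0.png

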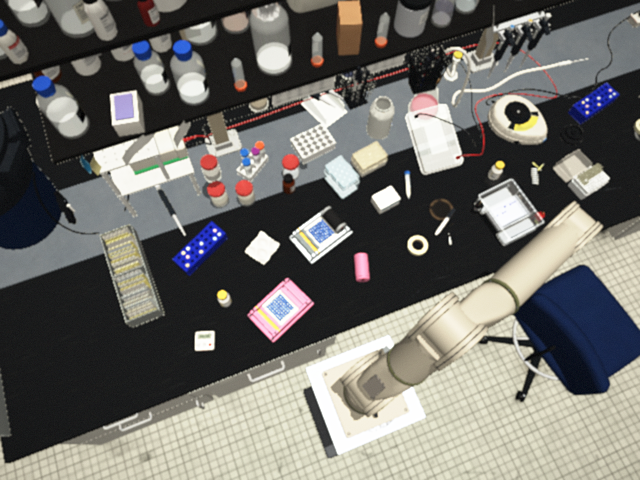

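View pics/wrist0.png

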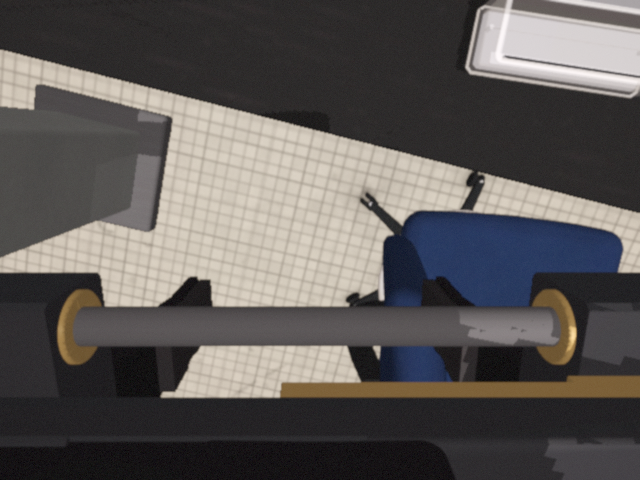

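The true jig is white/aluminium at top (321,235), scene (364,249), with the black roller at top (335,217), scene (380,249). The look-alikes are the pink jig at top (281,309), scene (268,228), and the pink roller at top (362,267). I choose the aluminium jig with the black roller and will check it in a close crop.

```bash
python3 - <<'E'
import cv2,numpy as np
a=np.load("top0.npz")["img"][195:275,275:365]; b=np.load("scene0.npz")["img"][215:285,315:415]
a=cv2.resize(a,(540,480),interpolation=cv2.INTER_CUBIC)
cv2.imwrite("pics/ct.png",a); cv2.imwrite("pics/cs.png",cv2.resize(b,(700,490),interpolation=cv2.INTER_CUBIC))
E
```

```text
(no output)
```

View pics/ct.png

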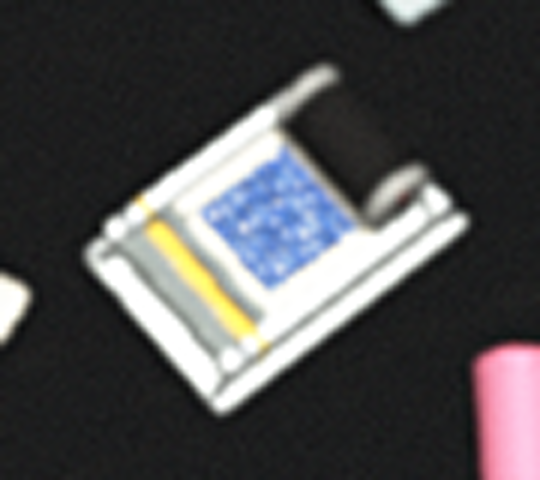

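View pics/cs.png

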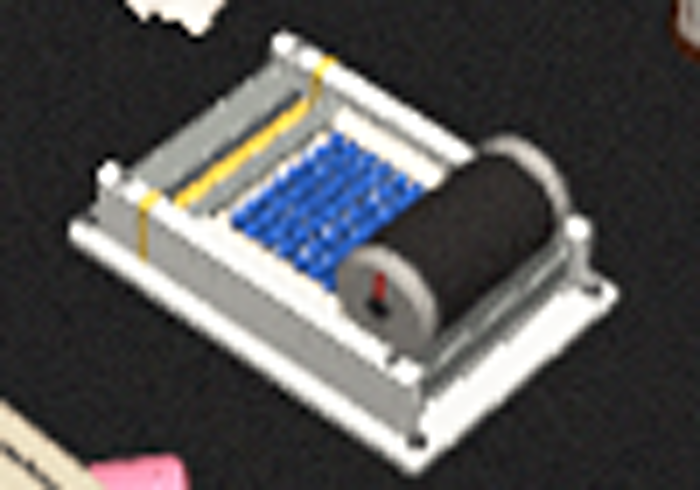

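```bash
cat > h.py <<'E'
import cv2,numpy as np
def load(c):
    return {k:c[k] for k in ["img","range_z","vertical_fov","cx","cy","rvec","tvec"]}
def K(c):
    f=240/np.tan(np.radians(float(c["vertical_fov"]))/2)
    return f,float(c["cx"]),float(c["cy"])
def cloud(c):
    f,cx,cy=K(c); R,_=cv2.Rodrigues(np.array(c["rvec"])); t=np.array(c["tvec"]).ravel()
    v,u=np.mgrid[0:480,0:640]; z=np.asarray(c["range_z"])
    P=np.stack([(u-cx)/f*z,(v-cy)/f*z,z],-1)
    return (P-t)@R
def ray(c,uv,h):
    f,cx,cy=K(c); R,_=cv2.Rodrigues(np.array(c["rvec"])); t=np.array(c["tvec"]).ravel()
    o=-R.T@t; uv=np.atleast_2d(uv).astype(float)
    d=np.c_[(uv[:,0]-cx)/f,(uv[:,1]-cy)/f,np.ones(len(uv))]@R
    return o+d*((h-o[2])/d[:,2])[:,None]
def proj(c,P):
    f,cx,cy=K(c); return cv2.projectPoints(np.atleast_2d(P).astype(float),np.array(c["rvec"]),np.array(c["tvec"]),np.array([[f,0,cx],[0,f,cy],[0,0,1]]),None)[0][:,0]
E
python3 - <<'E'
from h import *
for n,(u0,u1,v0,v1) in dict(top=(275,365,195,275),scene=(315,415,215,285)).items():
    c=load(np.load(n+"0.npz")); W=cloud(c)
    m=np.zeros((480,640),bool); m[v0:v1,u0:u1]=1
    hsv=cv2.cvtColor(c["img"],cv2.COLOR_BGR2HSV)
    y=m&(hsv[...,0]>18)&(hsv[...,0]<35)&(hsv[...,1]>120)
    b=m&(hsv[...,0]>100)&(hsv[...,0]<125)&(hsv[...,1]>100)
    print(n,"yellow",y.sum(),np.median(W[y],0),"blue",b.sum(),np.median(W[b],0), W[b].mean(0))
    # rays on known plane
    for nm,mm,h in (("yel",y,.030),("blue",b,.038)):
        uv=np.argwhere(mm)[:,::-1]; P=ray(c,uv,h); print(nm,P.mean(0),cv2.minAreaRect(P[:,:2].astype(np.float32)))
    r=m&(W[...,2]>.07)&(W[...,2]<.1)
    print("roller top",r.sum(),W[r].mean(0),W[r][:,2].max(),cv2.minAreaRect(W[r][:,:2].astype(np.float32)))
    g=m&(hsv[...,2]>90)&(W[...,2]>-.02)
    print("jig rect",cv2.minAreaRect(W[g][:,:2].astype(np.float32)))
    k=m&(hsv[...,2]<60)&(W[...,2]<.02); print("table z",np.median(W[k][:,2]))
# clicked base corners
c=load(np.load("top0.npz"))
uv=np.array([[88,255],[220,412],[467,220]])/6+[275,195]
for h in (0,.006,.01):
    P=ray(c,uv,h); print(h,P.round(4).tolist(),np.linalg.norm(P[0]-P[1]),np.linalg.norm(P[1]-P[2]))
E
```

```text
top yellow 58 [ 0.57739143 -0.01829216  0.02652238] blue 170 [ 0.59168765 -0.07680924  0.03670414] [ 0.59096085 -0.07685435  0.03666821]
yel [ 0.57584342 -0.01790769  0.03      ] ((0.5857784152030945, -0.014723792672157288), (0.11369960755109787, 0.008889878168702126), 17.470458984375)
blue [ 0.59044049 -0.07662439  0.038     ] ((0.5888530015945435, -0.07510685175657272), (0.06353052705526352, 0.06347069144248962), 20.82064437866211)
roller top 297 [ 0.60637873 -0.12849874  0.08162129] 0.09659613950274018 ((0.6085497736930847, -0.12972253561019897), (0.0997338518500328, 0.04826686531305313), 17.65425682067871)
jig rect ((0.3048476576805115, -0.0080680251121521), (0.3279694616794586, 0.8929716944694519), 80.03870391845703)
table z 0.0006798389903740799
scene yellow 54 [ 0.57333577 -0.01198263  0.02199995] blue 289 [ 0.58342514 -0.06792219  0.03412997] [ 0.58410897 -0.0687689   0.03413557]
yel [ 0.56771613 -0.01862372  0.03      ] ((0.5685310363769531, -0.014786586165428162), (0.14807237684726715, 0.01842188835144043), 21.935335159301758)
blue [ 0.58207699 -0.07189935  0.038     ] ((0.5836210250854492, -0.0743260309100151), (0.0729358047246933, 0.05803187936544418), 19.3514347076416)
roller top 365 [ 0.60302759 -0.13875223  0.07808028] 0.08694638636010671 ((0.6062783002853394, -0.13769352436065674), (0.10198317468166351, 0.04805188626050949), 15.900906562805176)
jig rect ((0.26768893003463745, -0.4646691083908081), (1.3423573970794678, 0.26747840642929077), 50.03114318847656)
table z -0.003297475022416043
0 [[0.6227, 0.0377, 0.0], [0.4943, -0.0016, 0.0], [0.5575, -0.1948, 0.0]] 0.13424895761805297 0.2032312786120154
0.006 [[0.6203, 0.0384, 0.006], [0.4924, -0.0009, 0.006], [0.5553, -0.1934, 0.006]] 0.13380737473149168 0.20256279331245453
0.01 [[0.6187, 0.0388, 0.01], [0.491, -0.0004, 0.01], [0.5538, -0.1925, 0.01]] 0.13351298614045082 0.2021171364460806
```

```bash
cat >> h.py <<'E'
from scipy.spatial.transform import Rotation as Ro
def to(s,p,yaw=None):
    """tool shift mm and rotvec deg for target TCP p, tool x at world yaw deg, pointing down"""
    R=Ro.from_quat(s["eef_rot"]); d=R.inv().apply(np.array(p)-s["ee_pos"])*1000
    if yaw is None: return d.round(1),None
    y=np.radians(yaw); X=np.array([np.cos(y),np.sin(y),0]); Z=np.array([0,0,-1.]); 
    T=Ro.from_matrix(np.stack([X,np.cross(Z,X),Z],1))
    return d.round(1),(R.inv()*T).as_rotvec(degrees=True).round(2)
E
python3 - <<'E'
from h import *
from bench import r
s=r.read_state(); c=load(np.load("wrist0.npz"))
R,_=cv2.Rodrigues(c["rvec"]); o=-R.T@np.array(c["tvec"]).ravel()
Rt=Ro.from_quat(s["eef_rot"])
print("cam in tool",Rt.inv().apply(o-s["ee_pos"]),"axis",Rt.inv().apply(R[2]))
print(to(s,(.60,-.10,.28),-72.4))
E
```

```text
cam in tool [ 0.0004709  -0.06672626 -0.15312837] axis [4.50872172e-05 2.46176375e-01 9.69225046e-01]
(array([-383.5, -558.4,  -49.7]), array([-0.  ,  0.06, -3.69]))
```

>>> apply_moves([
  {"grip": 0,"xyz": [-34,-49,-8],"rotation": [0,0,-1]},
  {"grip": 60,"xyz": [-68,-98,-16],"rotation": [0,0,-2]},
  {"grip": 120,"xyz": [-102,-148,-25],"rotation": [0,0,-3]},
  {"grip": 180,"xyz": [-136,-197,-34],"rotation": [0,0,-3.7]},
  {"grip": 255,"xyz": [-170,-246,-42],"rotation": [0,0,-3.7]},
], squeeze=20)

```text
time: 0.78
ee_pos: [0.3491, -0.3806, 0.2724]
eef_rot: [0.807, -0.59, -0.0, -0.0]
ft_force: [1.0, -0.6, -0.3]
width: 0.0553
```

```bash
python3 - <<'E'
from h import *
from bench import r
s=r.read_state();print(s["time"],s["ee_pos"],s["width"]);print(to(s,(.60,-.10,.27),-72.4))
E
```

```text
0.775 [ 0.34910422 -0.38059551  0.27241145] 0.055299909448227345
(array([-191.5, -324.1,    2.5]), array([0.  , 0.04, 0.02]))
```

>>> apply_moves([
  {"grip": 255,"xyz": [-30,-51,0],"rotation": [0,0,0]},
  {"grip": 255,"xyz": [-60,-102,0],"rotation": [0,0,0]},
  {"grip": 255,"xyz": [-90,-153,0],"rotation": [0,0,0]},
  {"grip": 255,"xyz": [-120,-204,1],"rotation": [0,0,0]},
  {"grip": 255,"xyz": [-150,-255,2],"rotation": [0,0,0]},
])

```text
time: 1.4
ee_pos: [0.5476, -0.1591, 0.2705]
eef_rot: [0.807, -0.591, -0.0, -0.0]
ft_force: [0.3, -1.3, 0.6]
width: 0.0058
```

>>> apply_moves([
  {"grip": 255,"xyz": [-21,-35,0],"rotation": [0,0,0]},
  {"grip": 255,"xyz": [-41,-69,0],"rotation": [0,0,0]},
  {"grip": 255,"xyz": [-41,-69,0],"rotation": [0,0,0]},
])

```text
time: 1.78
ee_pos: [0.6021, -0.0955, 0.2697]
eef_rot: [0.808, -0.589, -0.001, -0.001]
ft_force: [-0.7, -1.1, 0.6]
width: 0.0002
```

```bash
python3 - <<'E'
from h import *
from bench import r,viewer
s=r.read_state();print(s["time"],s["ee_pos"],s["eef_rot"],s["width"],s["ft_force"])
c=viewer.camera("wrist");np.savez("wrist1.npz",**c);cv2.imwrite("pics/wrist1.png",c["img"])
E
```

```text
1.775 [ 0.60207156 -0.09545197  0.26968571] [ 8.08432101e-01 -5.88587691e-01 -1.19353790e-03 -8.01744376e-04] 0.00018263104031190496 [-0.65004985 -1.05929646  0.58794106]
```

View pics/wrist1.png

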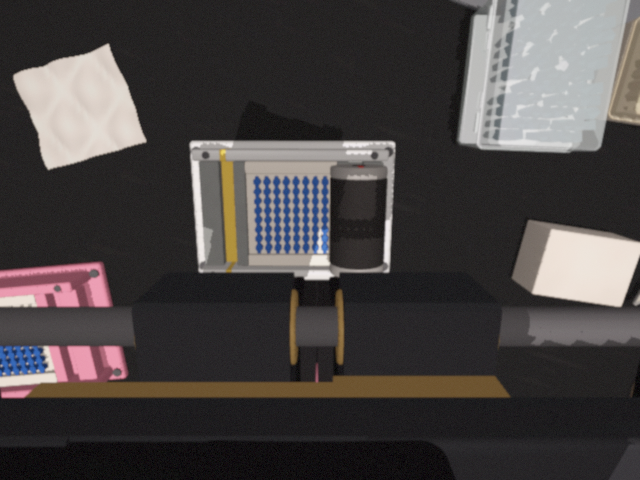

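The wrist view shows the aluminium jig at (191–395, 142–272), with the yellow slot at column 230, the strips at columns 257–326 and the black roller at (358,217). The pink jig is at lower left, out of the way.

```bash
python3 - <<'E'
from h import *
c=load(np.load("wrist1.npz"));W=cloud(c)
hsv=cv2.cvtColor(c["img"],cv2.COLOR_BGR2HSV)
m=np.zeros((480,640),bool);m[135:276,185:400]=1
y=m&(hsv[...,0]>18)&(hsv[...,0]<35)&(hsv[...,1]>120)
b=m&(hsv[...,0]>100)&(hsv[...,0]<125)&(hsv[...,1]>100)
for n,k in (("y",y),("b",b)):
    uv=np.argwhere(k)[:,::-1]; print(n,k.sum(),np.median(W[k],0).round(4),cv2.minAreaRect(uv.astype(np.float32)),cv2.minAreaRect(W[k][:,:2].astype(np.float32)))
ro=m&(W[...,2]>.066)&(W[...,2]<.1)
P=W[ro];print("roller",len(P),P.mean(0),np.percentile(P[:,2],[50,90,99]),cv2.minAreaRect(P[:,:2].astype(np.float32)))
v=cv2.fitLine(P[P[:,2]>.08][:,:2].astype(np.float32),cv2.DIST_L2,0,.01,.01).ravel();print("axis",v,np.degrees(np.arctan2(v[1],v[0])))
g=m&(W[...,2]>.041)&(W[...,2]<.051); 
n,lab,st,ce=cv2.connectedComponentsWithStats(g.astype(np.uint8))
for i in range(1,n):
    if st[i,4]>40:
        Q=W[lab==i];v=cv2.fitLine(Q[:,:2].astype(np.float32),cv2.DIST_L2,0,.01,.01).ravel()
        print("guide",st[i],Q.mean(0).round(4),np.degrees(np.arctan2(v[1],v[0])))
w=m&(W[...,2]>.002)
n,lab,st,ce=cv2.connectedComponentsWithStats(w.astype(np.uint8));i=1+np.argmax(st[1:,4]);Q=W[lab==i]
print("jig",cv2.minAreaRect(Q[:,:2].astype(np.float32)),cv2.boxPoints(cv2.minAreaRect(Q[:,:2].astype(np.float32))))
k=m.copy();k[:]=0;k[60:130,200:380]=1;print("table z",np.median(W[k][:,2]))
E
```

```text
y 1238 [ 0.5743 -0.0152  0.0232] ((228.87567138671875, 210.3618621826172), (123.19894409179688, 11.875295639038086), 86.67259216308594) ((0.6017162203788757, -0.02391541749238968), (0.0651506632566452, 0.15183645486831665), 74.11183166503906)
b 2449 [ 0.59   -0.0738  0.0374] ((290.5, 214.5), (75.0, 73.0), 90.0) ((0.6063433289527893, -0.06861433386802673), (0.10847219824790955, 0.06805281341075897), 18.27185821533203)
roller 5771 [ 0.61223014 -0.1285519   0.07934153] [0.08088472 0.0838416  0.08497275] ((0.6082520484924316, -0.13132810592651367), (0.09626086801290512, 0.047657039016485214), 17.77635383605957)
axis [ 0.95214945  0.30563292  0.6123993  -0.129758  ] 17.796246
guide [ 192  149  197   12 2334] [ 0.6429 -0.0571  0.0447] -72.10888
guide [200 268 134   8 586] [ 0.5349 -0.0764  0.0443] -73.34854
jig ((0.5932097434997559, -0.07315897196531296), (0.13671183586120605, 0.2003173828125), 17.7603702545166) [[ 0.49755955  0.00137515]
 [ 0.5586637  -0.18939522]
 [ 0.68885994 -0.1476931 ]
 [ 0.62775576  0.04307728]]
table z -0.0011380015515367052
```

```bash
cat >> h.py <<'E'
C=np.array([.590,-.074]); YAW=17.77
U=np.array([-np.sin(np.radians(YAW)),np.cos(np.radians(YAW))]); X=np.array([U[1],-U[0]])
def jig(p): p=np.asarray(p); return np.array([(p[:2]-C)@X,(p[:2]-C)@U])*1000
def world(jx,jy,z): return np.r_[C+X*jx/1000+U*jy/1000,z]
def st(target=None,rr=None):
    from bench import r
    s=r.read_state(); print("t",round(s["time"],2),"jig",jig(s["ee_pos"]).round(1),"z",round(s["ee_pos"][2]*1000,2),"F",np.round(s["ft_force"],1),"tilt",np.degrees(Ro.from_quat(s["eef_rot"]).apply([0,0,1])[:2]).round(2))
    if target: print(to(s,world(*target),YAW-90))
E
python3 -c "
from h import *
st((0,-72,.115))"
```

```text
t 1.82 jig [  3.5 -26. ] z 269.8 F [-0.  -0.8 -1. ] tilt [-0.07  0.08]
(array([ 46.2,   3.4, 154.7]), array([ 0.04,  0.1 , -0.03]))
```

>>> apply_moves([
  {"grip": 255,"xyz": [15,1,50],"rotation": [0,0.1,0]},
  {"grip": 255,"xyz": [30,3,100],"rotation": [0,0.1,0]},
  {"grip": 255,"xyz": [46,3,145],"rotation": [0,0.1,0]},
  {"grip": 255,"xyz": [46,3,155],"rotation": [0,0.1,0]},
  {"grip": 255,"xyz": [46,3,155],"rotation": [0,0.1,0]},
])

```text
time: 2.45
ee_pos: [0.6122, -0.1421, 0.1155]
eef_rot: [0.808, -0.59, -0.0, 0.0]
ft_force: [0.3, 0.1, 0.3]
width: 0.0007
```

```bash
python3 - <<'E'
from h import *
from bench import viewer
st((0,-72,.0935))
for n in ("wrist","scene"):
    c=viewer.camera(n);np.savez(n+"2.npz",**c)
    i=c["img"]
    if n=="scene": i=cv2.resize(i[190:310,290:450],(800,600),interpolation=cv2.INTER_CUBIC)
    cv2.imwrite(f"pics/{n}2.png",i)
E
```

```text
t 2.45 jig [  0.3 -71.6] z 115.54 F [0.3 0.1 0.3] tilt [-0.03 -0.  ]
(array([ 0.4,  0.3, 22. ]), array([ 0.03,  0.01, -0.05]))
```

View pics/wrist2.png

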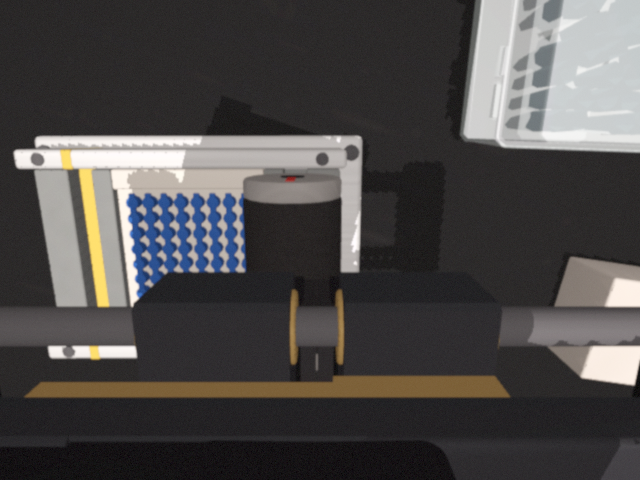

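View pics/scene2.png

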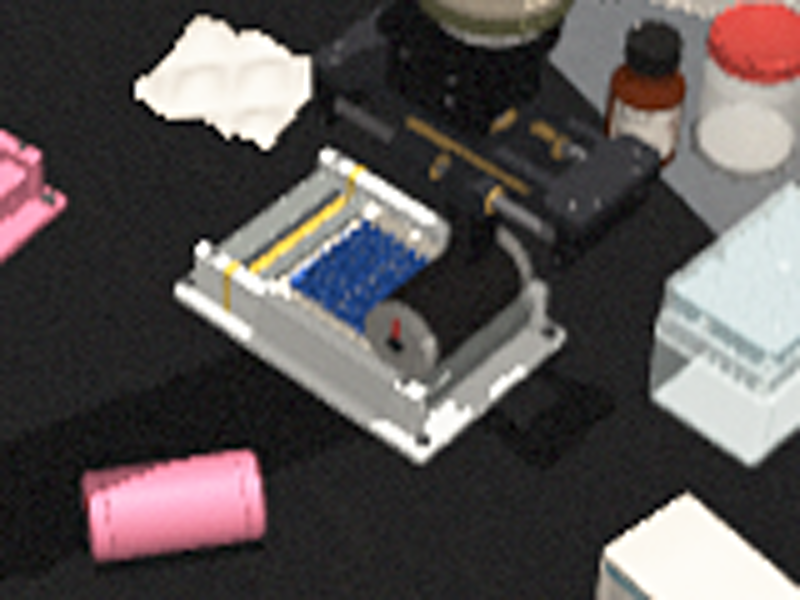

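The wrist view shows the shut fingertips (300–333, about 14 mm across) just behind the roller crest (column 292). The scene crop shows them over the roller's middle with nothing else near. I'm descending.

>>> apply_moves([
  {"grip": 255,"xyz": [0,0,10],"rotation": [0,0,0]},
  {"grip": 255,"xyz": [0,0,18],"rotation": [0,0,0]},
  {"grip": 255,"xyz": [0,0,20],"rotation": [0,0,0]},
  {"grip": 255,"xyz": [0,0,21],"rotation": [0,0,0]},
  {"grip": 255,"xyz": [0,0,21],"rotation": [0,0,0]},
], squeeze=40)

```text
time: 3.18
ee_pos: [0.6134, -0.1417, 0.0962]
eef_rot: [0.808, -0.589, 0.001, -0.0]
ft_force: [0.0, 0.5, 0.1]
width: 0.0007
```

>>> apply_moves([
  {"grip": 255,"xyz": [0,1,1.5],"rotation": [0,0,0]},
  {"grip": 255,"xyz": [0,1,2],"rotation": [0,0,0]},
  {"grip": 255,"xyz": [0,1,2.5],"rotation": [0,0,0]},
])

```text
time: 3.55
ee_pos: [0.6125, -0.1421, 0.0937]
eef_rot: [0.808, -0.589, 0.001, -0.0]
ft_force: [-0.3, -1.1, -0.1]
width: 0.0004
```

>>> apply_moves([
  {"grip": 255,"xyz": [0,0,1],"rotation": [0,0,0]},
  {"grip": 255,"xyz": [0,0,1.5],"rotation": [0,0,0]},
  {"grip": 255,"xyz": [0,0,1.5],"rotation": [0,0,0]},
])

```text
time: 3.92
ee_pos: [0.6127, -0.1422, 0.0929]
eef_rot: [0.808, -0.589, 0.002, -0.0]
ft_force: [-0.9, -1.0, 5.1]
width: 0.0003
```

>>> apply_moves([
  {"grip": 255,"xyz": [0,0,1.5],"rotation": [0,0,0]},
  {"grip": 255,"xyz": [0,0,2],"rotation": [0,0,0]},
  {"grip": 255,"xyz": [0,0,2],"rotation": [0,0,0]},
])

```text
time: 4.3
ee_pos: [0.6129, -0.1426, 0.092]
eef_rot: [0.808, -0.59, 0.002, -0.0]
ft_force: [-3.4, 0.1, 9.5]
width: 0.0003
```

>>> apply_moves([
  {"grip": 255,"xyz": [0,0,2],"rotation": [0,0,0]},
  {"grip": 255,"xyz": [0,0,3],"rotation": [0,0,0]},
  {"grip": 255,"xyz": [0,0,4],"rotation": [0,0,0]},
  {"grip": 255,"xyz": [0,0,4],"rotation": [0,0,0]},
])

```text
time: 4.8
ee_pos: [0.6133, -0.1435, 0.0901]
eef_rot: [0.807, -0.59, 0.003, 0.0]
ft_force: [-7.3, -1.4, 17.2]
width: 0.0007
```

```bash
python3 -c "
from h import *
st((0,-70,.09))"
```

```text
t 4.8 jig [  1.  -73.3] z 90.09 F [-7.3 -1.4 17.2] tilt [ 0.28 -0.21]
(array([-3.3,  1. ,  0.1]), array([-0.2 , -0.28, -0.07]))
```

>>> apply_moves([
  {"grip": 255,"xyz": [-3,1,2.4],"rotation": [0,-0.2,0]},
  {"grip": 255,"xyz": [-7,1,2.5],"rotation": [0,-0.2,0]},
  {"grip": 255,"xyz": [-11,1,2.5],"rotation": [0,-0.2,0]},
  {"grip": 255,"xyz": [-15,1,2.5],"rotation": [0,-0.2,0]},
])

```text
time: 5.3
ee_pos: [0.6094, -0.1315, 0.0906]
eef_rot: [0.807, -0.591, 0.004, -0.001]
ft_force: [-4.8, -4.2, 20.5]
width: 0.0007
```

```bash
cat > look.py <<'E'
import sys
from h import *
from bench import viewer
st((0,float(sys.argv[2]),float(sys.argv[3])))
n=sys.argv[1]
c=viewer.camera("scene");i=cv2.resize(c["img"][190:310,290:450],(800,600),interpolation=cv2.INTER_CUBIC)
cv2.imwrite(f"pics/s{n}.png",i)
c=viewer.camera("wrist");np.savez("w.npz",**c)
cv2.imwrite(f"pics/w{n}.png",c["img"])
E
python3 look.py a -60 .09
```

```text
t 5.3 jig [  0.9 -60.7] z 90.63 F [-4.8 -4.2 20.5] tilt [ 0.45 -0.2 ]
(array([-0.7,  0.9,  0.6]), array([-0.37, -0.33, -0.16]))
```

View pics/sa.png

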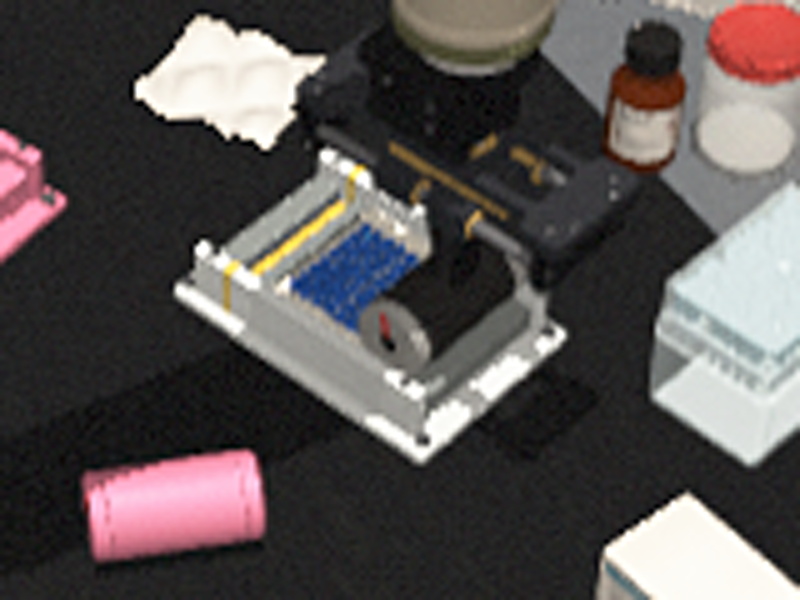

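View pics/wa.png

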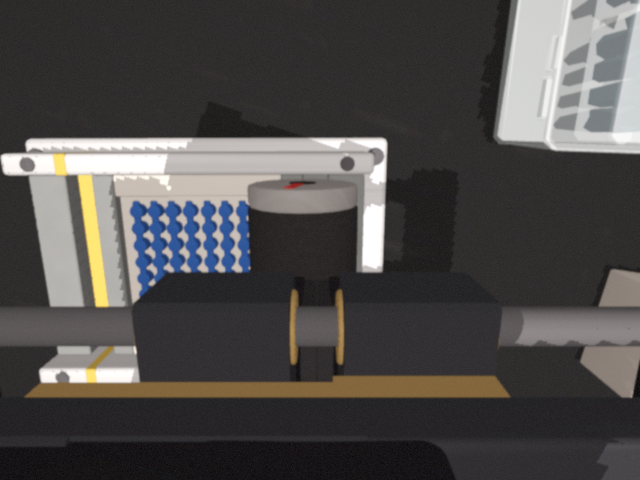

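The roller is turning: the red line tilts forward in both views, (385,325) in the scene crop. I'll carry on with the stroke.

>>> apply_moves([
  {"grip": 255,"xyz": [-6,1,2.5],"rotation": [0,-0.3,0]},
  {"grip": 255,"xyz": [-10,1,2.5],"rotation": [0,-0.3,0]},
  {"grip": 255,"xyz": [-14,1,2.5],"rotation": [0,-0.3,0]},
  {"grip": 255,"xyz": [-18,1,2.5],"rotation": [0,-0.3,0]},
])

```text
time: 5.9
ee_pos: [0.6041, -0.115, 0.091]
eef_rot: [0.807, -0.591, 0.004, -0.003]
ft_force: [-5.6, -2.9, 21.2]
width: 0.0
```

```bash
python3 look.py b -60 .09
```

```text
t 5.9 jig [  0.9 -43.3] z 90.98 F [-5.6 -2.9 21.2] tilt [ 0.53 -0.02]
(array([16.7,  0.9,  1. ]), array([-0.5 , -0.18, -0.17]))
```

View pics/wb.png

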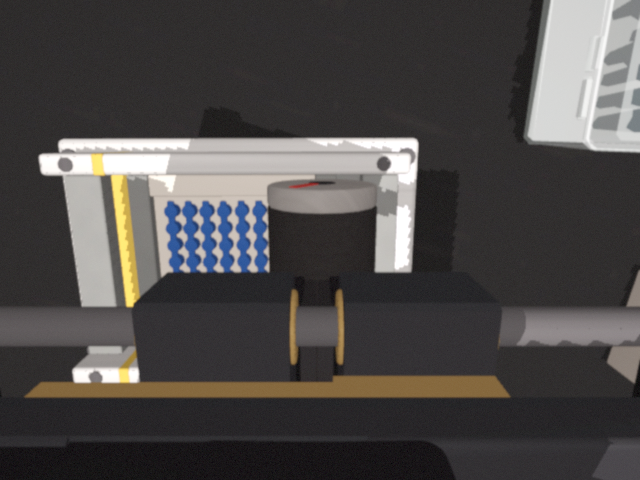

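>>> apply_moves([
  {"grip": 255,"xyz": [-6,1.5,2.5],"rotation": [0,-0.2,0]},
  {"grip": 255,"xyz": [-10,1.5,2.6],"rotation": [-0.2,-0.2,0]},
  {"grip": 255,"xyz": [-14,1.5,2.7],"rotation": [-0.2,-0.2,0]},
  {"grip": 255,"xyz": [-15,1.5,2.7],"rotation": [-0.2,-0.2,0]},
])

```text
time: 6.5
ee_pos: [0.5996, -0.1009, 0.091]
eef_rot: [0.807, -0.59, 0.003, -0.003]
ft_force: [-2.5, -0.4, 18.1]
width: 0.0002
```

```bash
python3 look.py c -60 .105
```

```text
t 6.5 jig [  1.  -28.5] z 90.98 F [-2.5 -0.4 18.1] tilt [0.5  0.04]
(array([ 31.5,   0.8, -14. ]), array([-0.49, -0.11, -0.13]))
```

View pics/wc.png

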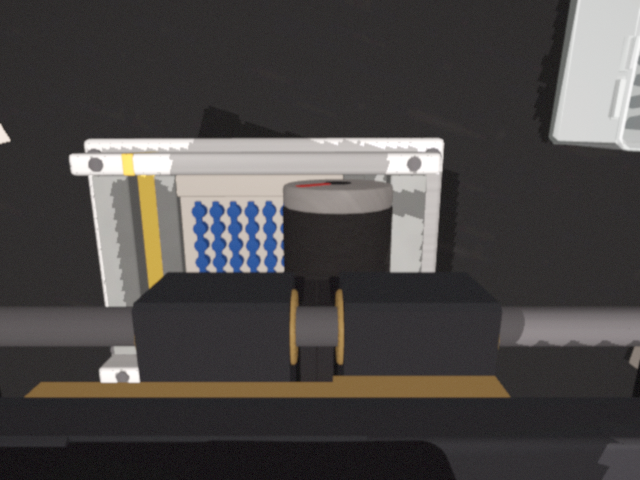

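The roller is about 9 mm behind the fingertips (column 338 against 316), at jig y ≈ -37.5, with no slip. I'll unload straight up and then step back behind the crest.

>>> apply_moves([
  {"grip": 255,"xyz": [0,0,0],"rotation": [0,0,0]},
  {"grip": 255,"xyz": [0,0,-8],"rotation": [0,0,0]},
  {"grip": 255,"xyz": [0,0,-12],"rotation": [-0.4,0,0]},
  {"grip": 255,"xyz": [12,1,-12],"rotation": [-0.4,0,0]},
  {"grip": 255,"xyz": [21,1,-9],"rotation": [-0.4,0,0]},
])

```text
time: 7.22
ee_pos: [0.6051, -0.1226, 0.0996]
eef_rot: [0.807, -0.591, 0.001, 0.0]
ft_force: [0.9, -0.1, -0.1]
width: 0.0001
```

```bash
python3 look.py d -50 .095
```

```text
t 7.22 jig [ -0.4 -50.8] z 99.65 F [ 0.9 -0.1 -0.1] tilt [ 0.1  -0.09]
(array([-0.9, -0.4,  4.6]), array([-0.07, -0.12, -0.18]))
```

View pics/wd.png

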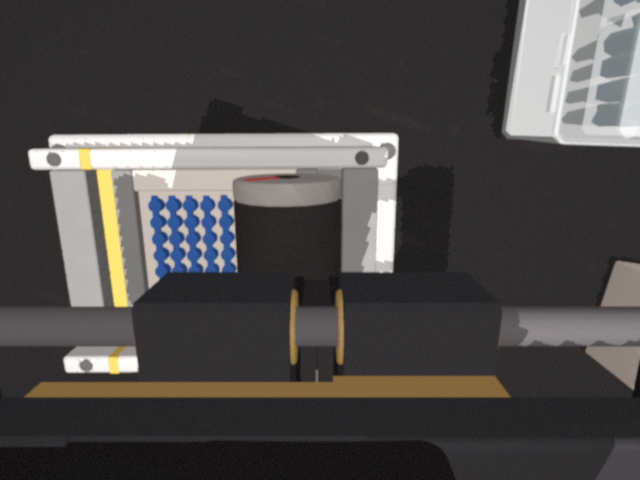

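>>> apply_moves([
  {"grip": 255,"xyz": [-3,0,4],"rotation": [0,0,0]},
  {"grip": 255,"xyz": [-3,0,6],"rotation": [0,0,0]},
  {"grip": 255,"xyz": [-3,0,8],"rotation": [0,0,0]},
  {"grip": 255,"xyz": [-3,0,9],"rotation": [0,0,0]},
  {"grip": 255,"xyz": [-3,0,9],"rotation": [0,0,0]},
])

```text
time: 7.95
ee_pos: [0.6041, -0.1211, 0.0916]
eef_rot: [0.806, -0.591, 0.002, 0.001]
ft_force: [-4.8, -2.5, 14.2]
width: 0.0006
```

>>> apply_moves([
  {"grip": 255,"xyz": [0,1,2.6],"rotation": [0,0,0]},
  {"grip": 255,"xyz": [-4,1,3],"rotation": [0,-0.2,0]},
  {"grip": 255,"xyz": [-8,1,3],"rotation": [0,-0.2,0]},
  {"grip": 255,"xyz": [-12,1,3],"rotation": [0,-0.2,0]},
  {"grip": 255,"xyz": [-16,1,3],"rotation": [0,-0.2,0]},
])

```text
time: 8.57
ee_pos: [0.5998, -0.1074, 0.0913]
eef_rot: [0.806, -0.592, 0.003, -0.0]
ft_force: [-4.1, -3.8, 20.2]
width: 0.0003
```

>>> apply_moves([
  {"grip": 255,"xyz": [-6,1.5,2.6],"rotation": [0,-0.2,0]},
  {"grip": 255,"xyz": [-10,1.5,2.6],"rotation": [0,-0.2,0]},
  {"grip": 255,"xyz": [-14,1.5,2.6],"rotation": [0,-0.2,0]},
  {"grip": 255,"xyz": [-18,1.5,2.6],"rotation": [-0.2,-0.2,0]},
])

```text
time: 9.07
ee_pos: [0.5946, -0.0915, 0.0914]
eef_rot: [0.806, -0.592, 0.003, -0.0]
ft_force: [-2.9, -1.8, 17.5]
width: 0.0004
```

```bash
python3 look.py e -20 .095
```

```text
t 9.07 jig [ -0.9 -18.1] z 91.37 F [-2.9 -1.8 17.5] tilt [ 0.27 -0.17]
(array([ 1.9, -1. , -3.6]), array([-0.2 , -0.24, -0.37]))
```

View pics/we.png

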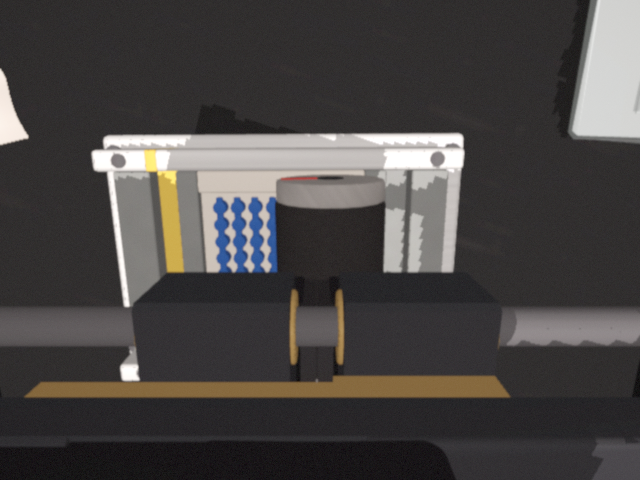

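>>> apply_moves([
  {"grip": 255,"xyz": [-3,0,2.8],"rotation": [0,0,0]},
  {"grip": 255,"xyz": [-3,0,-2],"rotation": [0,0,0]},
  {"grip": 255,"xyz": [-1,0,-10],"rotation": [0,0,-0.3]},
  {"grip": 255,"xyz": [10,-1,-11],"rotation": [0,0,-0.3]},
  {"grip": 255,"xyz": [17,-1,-7],"rotation": [0,0,-0.3]},
])

```text
time: 9.8
ee_pos: [0.6009, -0.1079, 0.0982]
eef_rot: [0.808, -0.59, 0.003, -0.0]
ft_force: [-0.1, -0.6, 0.1]
width: 0.0003
```

```bash
python3 look.py f -34 .095
```

```text
t 9.8 jig [  0.  -35.6] z 98.16 F [-0.1 -0.6  0.1] tilt [ 0.26 -0.16]
(array([-1.6,  0. ,  3.2]), array([-0.2 , -0.23, -0.06]))
```

View pics/wf.png

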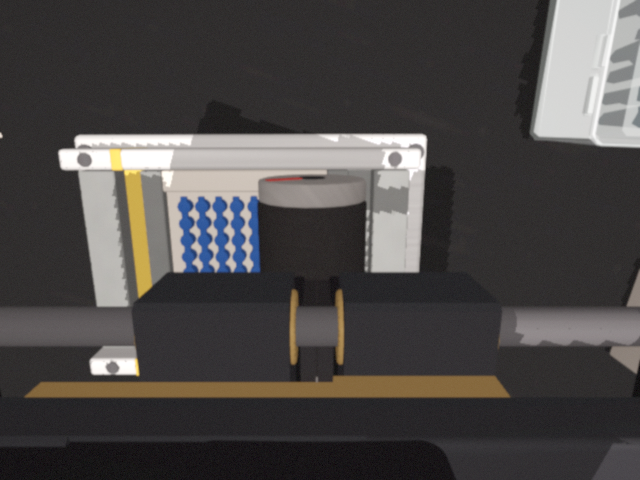

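View pics/sf.png

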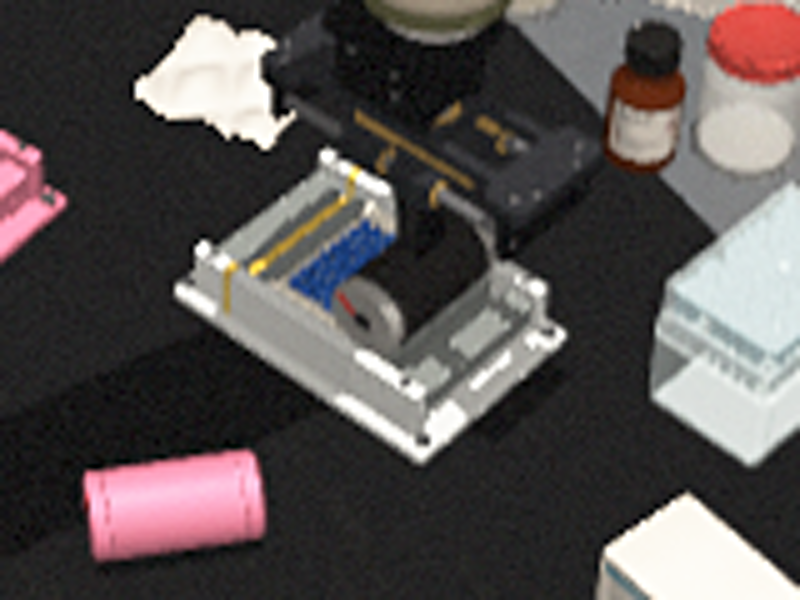

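The roller sits at column 312, about jig y -33: it came back some 8 mm as I let go, because I moved back before the fingers were clear. From now on I'll lift fully first, and I'll re-place the fingers about 10 mm behind its crest.

>>> apply_moves([
  {"grip": 255,"xyz": [6,0,0],"rotation": [-0.2,-0.2,0]},
  {"grip": 255,"xyz": [8,0,3],"rotation": [-0.2,-0.2,0]},
  {"grip": 255,"xyz": [8,0,5.5],"rotation": [-0.2,-0.2,0]},
  {"grip": 255,"xyz": [8,0,7.5],"rotation": [-0.2,-0.2,0]},
  {"grip": 255,"xyz": [8,0,8],"rotation": [-0.2,-0.2,0]},
])

```text
time: 10.52
ee_pos: [0.603, -0.117, 0.0911]
eef_rot: [0.807, -0.591, 0.0, 0.001]
ft_force: [-7.2, -3.0, 18.2]
width: 0.0007
```

>>> apply_moves([
  {"grip": 255,"xyz": [-3,1.5,2.6],"rotation": [0,-0.1,0]},
  {"grip": 255,"xyz": [-7,1.5,2.7],"rotation": [0,-0.2,0]},
  {"grip": 255,"xyz": [-11,1.5,2.7],"rotation": [0,-0.2,0]},
  {"grip": 255,"xyz": [-15,1.5,2.7],"rotation": [0,-0.2,0]},
  {"grip": 255,"xyz": [-19,1.5,2.7],"rotation": [0,-0.2,0]},
])

```text
time: 11.15
ee_pos: [0.5974, -0.1, 0.0912]
eef_rot: [0.807, -0.591, 0.001, -0.0]
ft_force: [-4.4, -1.4, 19.8]
width: 0.0002
```

```bash
python3 look.py g -20 .095
```

```text
t 11.15 jig [ -0.8 -27. ] z 91.19 F [-4.4 -1.4 19.8] tilt [ 0.14 -0.04]
(array([-7. , -0.8, -3.8]), array([-0.12, -0.08, -0.2 ]))
```

View pics/wg.png

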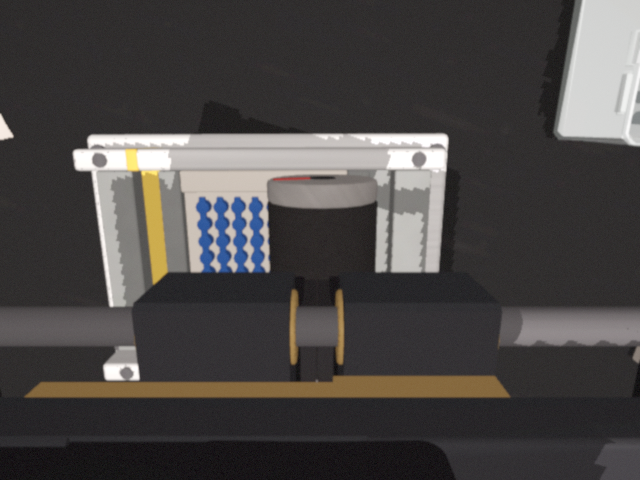

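```bash
cat > rl.py <<'E'
from h import *
from scipy.optimize import least_squares
def roller(c,rng=(18,46)):
    W=cloud(c); d=W[...,:2]-C; jx=d@X*1000; jy=d@U*1000; z=W[...,2]*1000
    m=(jx>rng[0])&(jx<rng[1])&(z>64)&(z<95)&(abs(jy)<90)&(c["range_z"]>.1)
    y,zz=jy[m],z[m]
    f=least_squares(lambda p:np.hypot(y-p[0],zz-p[1])-25,[np.median(y),60],loss="soft_l1")
    return f.x.round(2),m.sum(),round(np.sqrt(np.mean(f.fun**2)),2)
if __name__=="__main__":
    import sys
    print(roller(load(np.load(sys.argv[1] if len(sys.argv)>1 else "w.npz"))))
E
for i in wrist1 wrist2 w; do python3 rl.py $i.npz; done
python3 - <<'E'
import re
s=open('look.py').read()
s+='\nfrom rl import roller\nprint("roller jig y,z",roller(load(c)))\n'
open('look.py','w').write(s)
E
```

```text
(array([-60.21,  58.68]), np.int64(1940), np.float64(0.68))
(array([-60.13,  58.73]), np.int64(5826), np.float64(0.61))
(array([-29.44,  56.38]), np.int64(7178), np.float64(0.6))
```

>>> apply_moves([
  {"grip": 255,"xyz": [-4,1,2.8],"rotation": [0,-0.1,0]},
  {"grip": 255,"xyz": [-7,1,2.8],"rotation": [0,-0.2,0]},
  {"grip": 255,"xyz": [-10,1,2.8],"rotation": [0,-0.2,0]},
  {"grip": 255,"xyz": [-13,1,2.8],"rotation": [0,-0.2,0]},
])

```text
time: 11.75
ee_pos: [0.5937, -0.088, 0.0909]
eef_rot: [0.807, -0.591, 0.001, -0.002]
ft_force: [-6.4, -2.2, 18.7]
width: 0.0003
```

```bash
python3 look.py h -20 .095
```

```text
t 11.75 jig [ -0.8 -14.4] z 90.89 F [-6.4 -2.2 18.7] tilt [0.25 0.07]
(array([ 5.6, -0.8, -4.1]), array([-0.25, -0.01, -0.18]))
roller jig y,z (array([-23.27,  56.58]), np.int64(7244), np.float64(0.61))
```

View pics/sh.png

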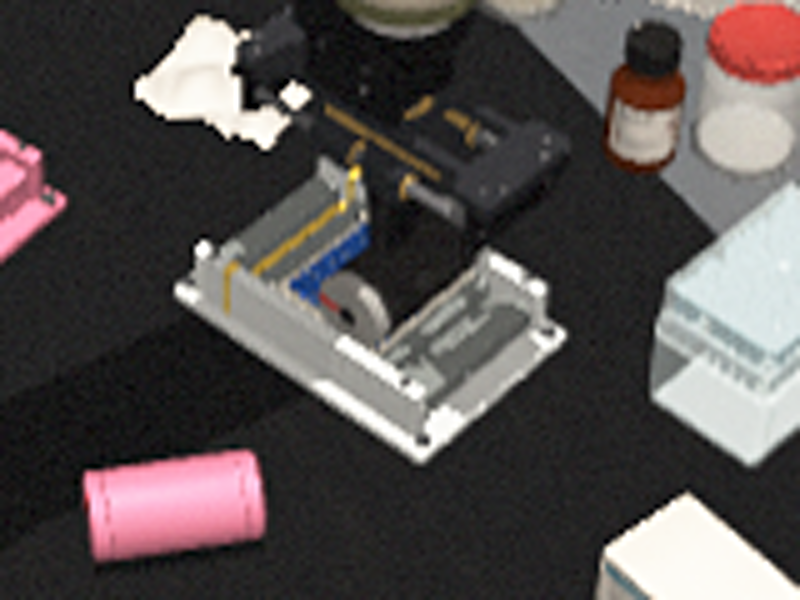

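>>> apply_moves([
  {"grip": 255,"xyz": [0,0,0],"rotation": [0,0,0]},
  {"grip": 255,"xyz": [0,0,-8],"rotation": [0,0,0]},
  {"grip": 255,"xyz": [0,-1,-12],"rotation": [-0.2,0,0]},
  {"grip": 255,"xyz": [12,-1,-12],"rotation": [-0.2,0,-0.2]},
  {"grip": 255,"xyz": [20,-1,-9],"rotation": [-0.2,0,-0.2]},
])

```text
time: 12.48
ee_pos: [0.6008, -0.1079, 0.0995]
eef_rot: [0.808, -0.589, 0.0, -0.0]
ft_force: [-0.0, 0.3, -0.7]
width: 0.0003
```

```bash
python3 look.py i -35 .095
```

```text
t 12.47 jig [ -0.1 -35.6] z 99.47 F [-0.   0.3 -0.7] tilt [ 0.04 -0.01]
(array([-0.6, -0.1,  4.5]), array([-0.04, -0.02, -0.01]))
roller jig y,z (array([-25.19,  59.62]), np.int64(6962), np.float64(0.6))
```

>>> apply_moves([
  {"grip": 255,"xyz": [0,0,4],"rotation": [0,0,0]},
  {"grip": 255,"xyz": [0,0.5,6],"rotation": [0,0,0]},
  {"grip": 255,"xyz": [0,0.5,8],"rotation": [0,0,0]},
  {"grip": 255,"xyz": [0,1,10],"rotation": [0,0,0]},
  {"grip": 255,"xyz": [0,1,10.5],"rotation": [0,0,0]},
])

```text
time: 13.2
ee_pos: [0.6007, -0.1096, 0.0906]
eef_rot: [0.807, -0.59, 0.002, -0.0]
ft_force: [-4.0, -3.4, 17.7]
width: 0.0005
```

>>> apply_moves([
  {"grip": 255,"xyz": [-3,1,2.6],"rotation": [0,-0.1,0]},
  {"grip": 255,"xyz": [-7,1,2.8],"rotation": [0,-0.2,0]},
  {"grip": 255,"xyz": [-11,1,2.8],"rotation": [0,-0.2,0]},
  {"grip": 255,"xyz": [-15,1,2.8],"rotation": [0,-0.2,0]},
  {"grip": 255,"xyz": [-19,1,2.8],"rotation": [0,-0.2,0]},
])

```text
time: 13.82
ee_pos: [0.5954, -0.093, 0.0907]
eef_rot: [0.807, -0.591, 0.003, -0.001]
ft_force: [-5.0, -4.7, 22.2]
width: 0.0004
```

```bash
python3 look.py j -35 .095
```

```text
t 13.82 jig [ -0.7 -19.7] z 90.68 F [-5.  -4.7 22.2] tilt [ 0.33 -0.09]
(array([15.3, -0.7, -4.3]), array([-0.29, -0.18, -0.16]))
roller jig y,z (array([-16.9,  55.9]), np.int64(7133), np.float64(0.61))
```

>>> apply_moves([
  {"grip": 255,"xyz": [-6,1,2.6],"rotation": [0,-0.2,0]},
  {"grip": 255,"xyz": [-10,1,2.6],"rotation": [0,-0.2,0]},
  {"grip": 255,"xyz": [-14,1,2.7],"rotation": [-0.2,-0.2,0]},
  {"grip": 255,"xyz": [-18,1,2.7],"rotation": [-0.2,-0.2,0]},
  {"grip": 255,"xyz": [-22,1,2.8],"rotation": [-0.2,-0.2,0]},
])

```text
time: 14.55
ee_pos: [0.5892, -0.0732, 0.0907]
eef_rot: [0.807, -0.591, 0.003, -0.001]
ft_force: [-5.1, -3.6, 21.7]
width: 0.0002
```

```bash
python3 look.py k -35 .095
```

```text
t 14.55 jig [-0.5  1. ] z 90.73 F [-5.1 -3.6 21.7] tilt [ 0.3 -0.1]
(array([36. , -0.6, -4.1]), array([-0.26, -0.18, -0.19]))
roller jig y,z (array([-6.6 , 56.26]), np.int64(7197), np.float64(0.61))
```

>>> apply_moves([
  {"grip": 255,"xyz": [-4,0,2.8],"rotation": [0,0,0]},
  {"grip": 255,"xyz": [-4,0,0],"rotation": [0,0,0]},
  {"grip": 255,"xyz": [-4,0,-8],"rotation": [0,0,0]},
  {"grip": 255,"xyz": [-4,0,-14],"rotation": [-0.2,-0.1,-0.1]},
  {"grip": 255,"xyz": [8,0,-13],"rotation": [-0.2,-0.1,-0.2]},
])

```text
time: 15.28
ee_pos: [0.5918, -0.0794, 0.1041]
eef_rot: [0.809, -0.588, 0.001, -0.0]
ft_force: [-0.5, -0.4, 0.6]
width: 0.0001
```

```bash
python3 look.py l -16 .095
```

```text
t 15.28 jig [ 0.1 -5.6] z 104.09 F [-0.5 -0.4  0.6] tilt [ 0.09 -0.01]
(array([10.4,  0.1,  9.1]), array([-0.08, -0.04,  0.18]))
roller jig y,z (array([-19.02,  59.62]), np.int64(6684), np.float64(0.61))
```

View pics/sl.png

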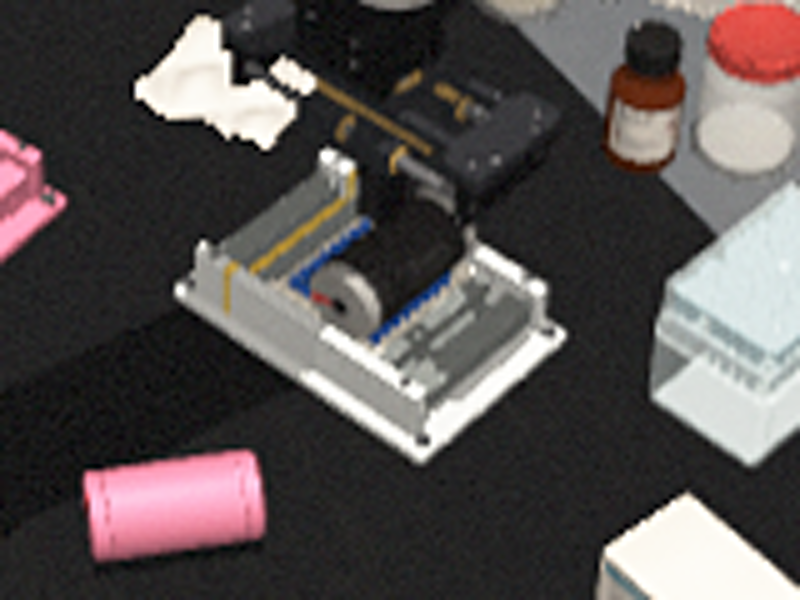

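>>> apply_moves([
  {"grip": 255,"xyz": [15,0,0],"rotation": [0,0,0.1]},
  {"grip": 255,"xyz": [23,0,4],"rotation": [0,0,0.1]},
  {"grip": 255,"xyz": [23,0,6],"rotation": [0,0,0.1]},
])

```text
time: 15.75
ee_pos: [0.5982, -0.1052, 0.0964]
eef_rot: [0.807, -0.591, 0.0, 0.001]
ft_force: [-0.7, -0.2, 0.6]
width: 0.0004
```

```bash
python3 look.py m -30 .095
```

```text
t 15.75 jig [ -1.7 -32.3] z 96.38 F [-0.7 -0.2  0.6] tilt [-0.03 -0.07]
(array([-2.3, -1.7,  1.4]), array([ 0.05, -0.06, -0.25]))
roller jig y,z (array([-27.03,  59.6 ]), np.int64(7196), np.float64(0.6))
```

The roller is rolling freely backwards at about 18 mm/s, so I'll press down behind its crest now to stop it.

>>> apply_moves([
  {"grip": 255,"xyz": [9,-1.5,1],"rotation": [0,0,0]},
  {"grip": 255,"xyz": [10,-1.5,4],"rotation": [0,0,0]},
  {"grip": 255,"xyz": [10,-1.5,6.5],"rotation": [0,0,0]},
  {"grip": 255,"xyz": [10,-1.5,7.5],"rotation": [0,0,0]},
])

```text
time: 16.35
ee_pos: [0.6034, -0.1142, 0.0907]
eef_rot: [0.807, -0.591, 0.001, 0.001]
ft_force: [-4.2, -4.3, 15.5]
width: 0.0006
```

```bash
python3 look.py n -30 .095
```

```text
t 16.35 jig [  0.4 -42.4] z 90.73 F [-4.2 -4.3 15.5] tilt [ 0.08 -0.16]
(array([-12.3,   0.5,  -4.3]), array([-0.03, -0.17, -0.21]))
roller jig y,z (array([-27.38,  57.48]), np.int64(7333), np.float64(0.62))
```

>>> apply_moves([
  {"grip": 255,"xyz": [-3,1,2.8],"rotation": [0,-0.1,0]},
  {"grip": 255,"xyz": [-8,1,2.9],"rotation": [0,-0.2,0]},
  {"grip": 255,"xyz": [-13,1,2.9],"rotation": [0,-0.2,0]},
  {"grip": 255,"xyz": [-18,1,2.9],"rotation": [0,-0.2,0]},
  {"grip": 255,"xyz": [-23,1,2.9],"rotation": [0,-0.2,0]},
])

```text
time: 17.08
ee_pos: [0.5968, -0.0938, 0.0907]
eef_rot: [0.806, -0.591, 0.002, -0.0]
ft_force: [-5.6, -2.6, 22.0]
width: 0.0005
```

```bash
python3 look.py o -30 .095
```

```text
t 17.07 jig [  0.4 -21. ] z 90.73 F [-5.6 -2.6 22. ] tilt [ 0.23 -0.11]
(array([ 9. ,  0.4, -4.2]), array([-0.18, -0.18, -0.27]))
roller jig y,z (array([-16.08,  55.98]), np.int64(7143), np.float64(0.6))
```

>>> apply_moves([
  {"grip": 255,"xyz": [-7,1,2.6],"rotation": [0,-0.2,0]},
  {"grip": 255,"xyz": [-12,1,2.6],"rotation": [0,-0.2,0]},
  {"grip": 255,"xyz": [-17,1,2.7],"rotation": [-0.2,-0.2,0]},
  {"grip": 255,"xyz": [-22,1,2.7],"rotation": [-0.2,-0.2,-0.2]},
  {"grip": 255,"xyz": [-24,1,2.7],"rotation": [-0.2,-0.2,-0.2]},
])

```text
time: 17.8
ee_pos: [0.5897, -0.0713, 0.0907]
eef_rot: [0.808, -0.59, 0.001, -0.0]
ft_force: [-5.7, -3.0, 22.1]
width: 0.0009
```

```bash
python3 look.py p -30 .095
```

```text
t 17.8 jig [0.6 2.7] z 90.72 F [-5.7 -3.  22.1] tilt [ 0.14 -0.08]
(array([32.7,  0.5, -4.2]), array([-0.11, -0.12, -0.04]))
roller jig y,z (array([-4.6 , 56.18]), np.int64(7175), np.float64(0.61))
```

>>> apply_moves([
  {"grip": 255,"xyz": [0,0,1.5],"rotation": [0,0,0]},
  {"grip": 255,"xyz": [0,0,-1],"rotation": [0,0,0]},
  {"grip": 255,"xyz": [0,0,-3],"rotation": [0,0,0]},
  {"grip": 255,"xyz": [0,0,-9],"rotation": [0,0,0]},
  {"grip": 255,"xyz": [8,0,-11],"rotation": [0,0,0]},
])

```text
time: 18.52
ee_pos: [0.5924, -0.0782, 0.1021]
eef_rot: [0.808, -0.589, 0.001, -0.001]
ft_force: [-0.0, -0.8, 0.2]
width: 0.0004
```

```bash
python3 look.py q -16 .095
```

```text
t 18.52 jig [ 0.9 -4.7] z 102.13 F [-0.  -0.8  0.2] tilt [ 0.17 -0.05]
(array([11.2,  1. ,  7.1]), array([-0.14, -0.1 ,  0.03]))
roller jig y,z (array([-6.59, 59.62]), np.int64(6665), np.float64(0.6))
```

>>> apply_moves([
  {"grip": 255,"xyz": [12,1,0],"rotation": [0,0,0]},
  {"grip": 255,"xyz": [15,1,5],"rotation": [0,0,0]},
  {"grip": 255,"xyz": [15,1,8],"rotation": [0,0,0]},
  {"grip": 255,"xyz": [15,1.5,11],"rotation": [0,0,0]},
  {"grip": 255,"xyz": [15,2,13],"rotation": [0,0,0]},
])

```text
time: 19.25
ee_pos: [0.5961, -0.0957, 0.0904]
eef_rot: [0.807, -0.59, 0.003, -0.0]
ft_force: [-2.4, -3.7, 16.2]
width: 0.0005
```

```bash
python3 look.py r -16 .095
```

```text
t 19.25 jig [ -0.8 -22.5] z 90.37 F [-2.4 -3.7 16.2] tilt [ 0.29 -0.18]
(array([-6.5, -0.8, -4.7]), array([-0.22, -0.26, -0.13]))
roller jig y,z (array([-6.97, 57.38]), np.int64(7389), np.float64(0.6))
```

View pics/sr.png

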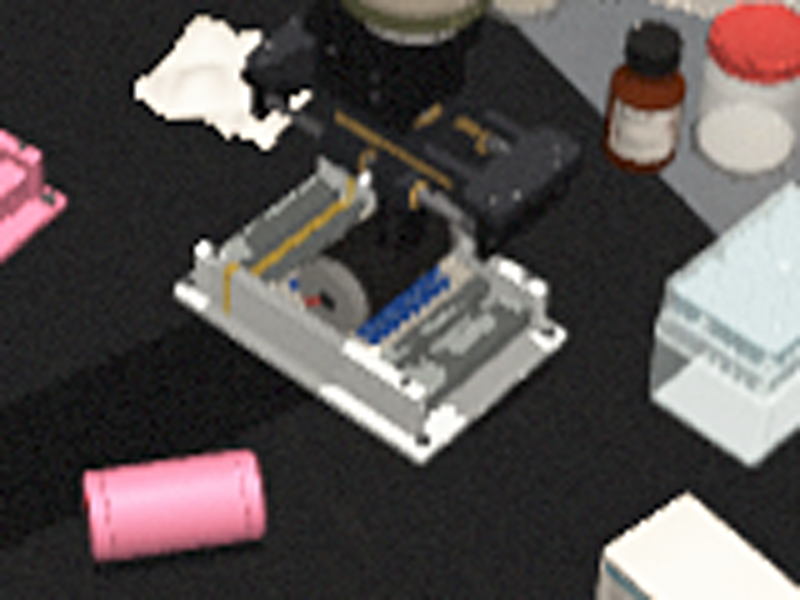

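The roller is at jig y -7 with the red line at (312,300) pointing forward and down, which fits the distance rolled. Next stroke.

>>> apply_moves([
  {"grip": 255,"xyz": [-3,1,2.8],"rotation": [0,-0.1,0]},
  {"grip": 255,"xyz": [-8,1,3],"rotation": [0,-0.2,0]},
  {"grip": 255,"xyz": [-13,1,3],"rotation": [0,-0.2,0]},
  {"grip": 255,"xyz": [-18,1,3],"rotation": [-0.1,-0.2,0]},
  {"grip": 255,"xyz": [-23,1,3],"rotation": [-0.1,-0.2,0]},
])

```text
time: 19.98
ee_pos: [0.59, -0.0759, 0.0906]
eef_rot: [0.807, -0.591, 0.004, -0.001]
ft_force: [-4.8, -5.6, 23.3]
width: 0.0005
```

```bash
python3 look.py s -16 .095
```

```text
t 19.98 jig [-0.6 -1.8] z 90.55 F [-4.8 -5.6 23.3] tilt [ 0.41 -0.22]
(array([14.2, -0.7, -4.4]), array([-0.32, -0.33, -0.22]))
roller jig y,z (array([ 3.97, 55.78]), np.int64(7155), np.float64(0.6))
```

>>> apply_moves([
  {"grip": 255,"xyz": [-7,0.5,2.6],"rotation": [0,-0.2,0]},
  {"grip": 255,"xyz": [-12,0.5,2.6],"rotation": [0,-0.2,0]},
  {"grip": 255,"xyz": [-17,0.5,2.6],"rotation": [-0.2,-0.2,0]},
  {"grip": 255,"xyz": [-22,0.5,2.6],"rotation": [-0.2,-0.2,-0.2]},
  {"grip": 255,"xyz": [-25,0.5,2.6],"rotation": [-0.2,-0.2,-0.2]},
])

```text
time: 20.7
ee_pos: [0.5826, -0.0518, 0.0905]
eef_rot: [0.808, -0.589, 0.003, -0.0]
ft_force: [-6.6, -1.0, 23.2]
width: 0.0003
```

```bash
python3 look.py t -16 .095
```

```text
t 20.7 jig [-0.2 23.4] z 90.49 F [-6.6 -1.  23.2] tilt [ 0.27 -0.17]
(array([39.5, -0.2, -4.3]), array([-0.21, -0.24,  0.03]))
roller jig y,z (array([16.16, 55.88]), np.int64(7133), np.float64(0.62))
```

>>> apply_moves([
  {"grip": 255,"xyz": [0,0,1.5],"rotation": [0,0,0]},
  {"grip": 255,"xyz": [0,0,-1],"rotation": [0,0,0]},
  {"grip": 255,"xyz": [0,0,-3],"rotation": [0,0,0]},
  {"grip": 255,"xyz": [0,0,-9],"rotation": [-0.2,0,0]},
  {"grip": 255,"xyz": [12,0,-11],"rotation": [-0.2,0,0]},
])

```text
time: 21.42
ee_pos: [0.5864, -0.0617, 0.1018]
eef_rot: [0.809, -0.588, 0.002, 0.001]
ft_force: [0.1, 0.3, 0.3]
width: 0.0003
```

```bash
python3 look.py u 4 .095
```

```text
t 21.43 jig [ 0.3 12.8] z 101.82 F [0.1 0.3 0.3] tilt [ 0.09 -0.18]
(array([8.8, 0.3, 6.9]), array([-0.03, -0.19,  0.19]))
roller jig y,z (array([13.  , 59.93]), np.int64(6743), np.float64(0.61))
```

>>> apply_moves([
  {"grip": 255,"xyz": [11,0,0],"rotation": [0,0,0.1]},
  {"grip": 255,"xyz": [13,0.5,5],"rotation": [0,-0.1,0.1]},
  {"grip": 255,"xyz": [13,0.5,8],"rotation": [0,-0.1,0.1]},
  {"grip": 255,"xyz": [13,1,11],"rotation": [0,-0.1,0.1]},
  {"grip": 255,"xyz": [13,1,12.5],"rotation": [0,-0.1,0.1]},
])

```text
time: 22.15
ee_pos: [0.5902, -0.0781, 0.0903]
eef_rot: [0.807, -0.591, 0.002, 0.001]
ft_force: [-3.9, -4.1, 15.5]
width: 0.0007
```

```bash
python3 look.py v 4 .095
```

```text
t 22.15 jig [-1.1 -4. ] z 90.26 F [-3.9 -4.1 15.5] tilt [ 0.14 -0.25]
(array([-8. , -1.1, -4.8]), array([-0.05, -0.28, -0.16]))
roller jig y,z (array([12.61, 57.61]), np.int64(7427), np.float64(0.61))
```

>>> apply_moves([
  {"grip": 255,"xyz": [-3,0,2.6],"rotation": [0,-0.2,0]},
  {"grip": 255,"xyz": [-8,0,2.8],"rotation": [0,-0.2,0]},
  {"grip": 255,"xyz": [-13,0,2.8],"rotation": [0,-0.2,0]},
  {"grip": 255,"xyz": [-18,0,2.8],"rotation": [0,-0.2,0]},
  {"grip": 255,"xyz": [-23,0,2.8],"rotation": [0,-0.2,0]},
])

```text
time: 22.88
ee_pos: [0.5843, -0.0583, 0.0902]
eef_rot: [0.806, -0.591, 0.003, 0.001]
ft_force: [-7.4, -5.4, 25.2]
width: 0.0005
```

```bash
python3 look.py x 4 .095
```

```text
t 22.88 jig [-0.7 16.7] z 90.19 F [-7.4 -5.4 25.2] tilt [ 0.24 -0.26]
(array([12.8, -0.7, -4.7]), array([-0.15, -0.32, -0.26]))
roller jig y,z (array([23.68, 55.5 ]), np.int64(7111), np.float64(0.61))
```

>>> apply_moves([
  {"grip": 255,"xyz": [-7,1,2.4],"rotation": [0,-0.2,0]},
  {"grip": 255,"xyz": [-12,1,2.4],"rotation": [0,-0.2,0]},
  {"grip": 255,"xyz": [-17,1,2.4],"rotation": [-0.2,-0.2,0]},
  {"grip": 255,"xyz": [-22,1,2.4],"rotation": [-0.2,-0.2,-0.2]},
  {"grip": 255,"xyz": [-26,1,2.4],"rotation": [-0.2,-0.2,-0.2]},
])

```text
time: 23.6
ee_pos: [0.5759, -0.0328, 0.0901]
eef_rot: [0.808, -0.589, 0.001, 0.001]
ft_force: [-8.3, -2.2, 22.1]
width: 0.0005
```

```bash
python3 look.py y 4 .095
```

```text
t 23.6 jig [-0.9 43.5] z 90.12 F [-8.3 -2.2 22.1] tilt [ 0.07 -0.18]
(array([39.5, -0.9, -4.7]), array([-0.01, -0.19,  0.01]))
roller jig y,z (array([36.96, 55.63]), np.int64(7200), np.float64(0.61))
```

>>> apply_moves([
  {"grip": 255,"xyz": [0,0,1.5],"rotation": [0,0,0]},
  {"grip": 255,"xyz": [0,0,-1],"rotation": [0,0,0]},
  {"grip": 255,"xyz": [0,0,-3],"rotation": [0,0,0]},
  {"grip": 255,"xyz": [0,0,-9],"rotation": [0,-0.1,0]},
  {"grip": 255,"xyz": [10,0,-11],"rotation": [0,-0.1,0]},
])

```text
time: 24.32
ee_pos: [0.5789, -0.041, 0.1014]
eef_rot: [0.809, -0.588, 0.001, 0.0]
ft_force: [0.2, -0.6, 0.3]
width: 0.0002
```

```bash
python3 look.py z 24 .095
```

```text
t 24.32 jig [-0.5 34.8] z 101.43 F [ 0.2 -0.6  0.3] tilt [ 0.05 -0.04]
(array([10.8, -0.5,  6.4]), array([-0.03, -0.05,  0.15]))
roller jig y,z (array([37.02, 59.59]), np.int64(6745), np.float64(0.61))
```

View pics/sz.png

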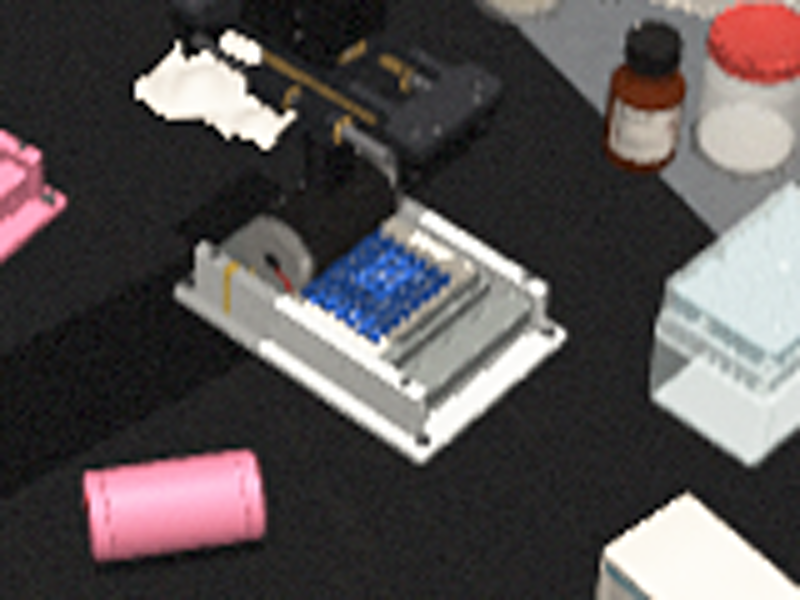

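Roller at jig y +37 and at rest, all strips behind it look flat, and the red line at (283,280) points back and down as expected. Now the final stroke into the yellow slot.

>>> apply_moves([
  {"grip": 255,"xyz": [8,0,0],"rotation": [0,0,0.1]},
  {"grip": 255,"xyz": [10,0,5],"rotation": [0,0,0.1]},
  {"grip": 255,"xyz": [10,0.5,8],"rotation": [0,0,0.1]},
  {"grip": 255,"xyz": [10,0.5,10.5],"rotation": [0,0,0.1]},
  {"grip": 255,"xyz": [10,0.5,11.5],"rotation": [0,0,0.1]},
])

```text
time: 25.05
ee_pos: [0.582, -0.0538, 0.0907]
eef_rot: [0.807, -0.591, 0.001, 0.001]
ft_force: [-5.7, -3.4, 15.5]
width: 0.0007
```

```bash
python3 look.py A 24 .095
```

```text
t 25.05 jig [-1.5 21.7] z 90.73 F [-5.7 -3.4 15.5] tilt [ 0.08 -0.18]
(array([-2.3, -1.5, -4.3]), array([-0.02, -0.2 , -0.17]))
roller jig y,z (array([36.74, 57.5 ]), np.int64(7391), np.float64(0.61))
```

>>> apply_moves([
  {"grip": 255,"xyz": [-3,0,2.4],"rotation": [0,-0.2,0]},
  {"grip": 255,"xyz": [-8,0,2.5],"rotation": [0,-0.2,0]},
  {"grip": 255,"xyz": [-13,0,2.5],"rotation": [0,-0.2,0]},
  {"grip": 255,"xyz": [-18,0,2.5],"rotation": [0,-0.2,0]},
  {"grip": 255,"xyz": [-23,0,2.5],"rotation": [0,-0.2,0]},
])

```text
time: 25.78
ee_pos: [0.5754, -0.0329, 0.0904]
eef_rot: [0.807, -0.591, 0.001, 0.0]
ft_force: [-9.0, -3.9, 22.8]
width: 0.0004
```

```bash
python3 look.py B 24 .095
```

```text
t 25.77 jig [-1.4 43.6] z 90.41 F [-9.  -3.9 22.8] tilt [ 0.08 -0.13]
(array([19.6, -1.5, -4.5]), array([-0.04, -0.15, -0.22]))
roller jig y,z (array([48.35, 55.69]), np.int64(7166), np.float64(0.61))
```

View pics/wB.png

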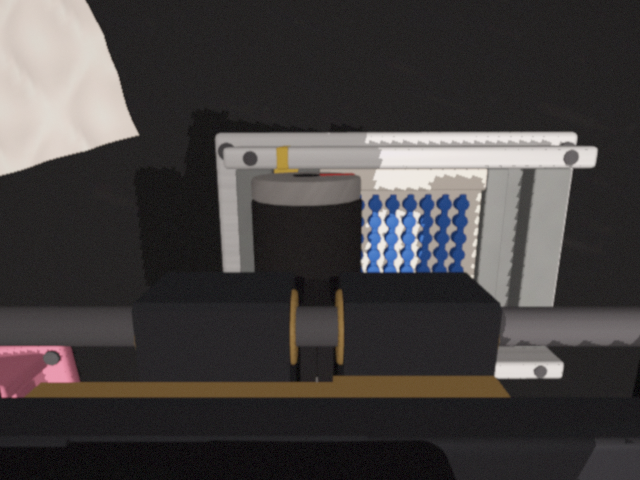

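>>> apply_moves([
  {"grip": 255,"xyz": [-6,1,2.4],"rotation": [0,-0.2,0]},
  {"grip": 255,"xyz": [-10,1,2.4],"rotation": [0,-0.2,0]},
  {"grip": 255,"xyz": [-14,1,2.4],"rotation": [0,-0.2,0]},
  {"grip": 255,"xyz": [-18,1,2.4],"rotation": [0,-0.2,-0.2]},
  {"grip": 255,"xyz": [-20,1,2.4],"rotation": [0,-0.2,-0.2]},
])

```text
time: 26.5
ee_pos: [0.5688, -0.0125, 0.0902]
eef_rot: [0.808, -0.589, 0.0, -0.001]
ft_force: [-6.6, 1.2, 21.7]
width: 0.0005
```

```bash
python3 look.py D 24 .095
```

```text
t 26.5 jig [-1.4 65. ] z 90.17 F [-6.6  1.2 21.7] tilt [0.12 0.07]
(array([41. , -1.4, -4.9]), array([-0.13,  0.03,  0.09]))
roller jig y,z (array([58.71, 55.46]), np.int64(7139), np.float64(0.61))
```

The roller is at +58.7 and has dropped into the slot, so I'll release gently.

>>> apply_moves([
  {"grip": 255,"xyz": [0,0,1.5],"rotation": [0,0,0]},
  {"grip": 255,"xyz": [0,0,-1],"rotation": [0,0,0]},
  {"grip": 255,"xyz": [0,0,-3],"rotation": [0,0,0]},
  {"grip": 255,"xyz": [0,0,-9],"rotation": [0,0,0]},
  {"grip": 255,"xyz": [0,0,-20],"rotation": [0,0,0]},
])

```text
time: 27.22
ee_pos: [0.5683, -0.012, 0.1101]
eef_rot: [0.808, -0.589, -0.0, -0.001]
ft_force: [0.6, 0.2, -0.7]
width: 0.0004
```

>>> apply_moves([
  {"grip": 255,"xyz": [0,20,-40],"rotation": [0,0,0]},
  {"grip": 255,"xyz": [20,20,-90],"rotation": [0,0,0]},
  {"grip": 255,"xyz": [40,20,-140],"rotation": [0,0,0]},
  {"grip": 255,"xyz": [50,20,-150],"rotation": [0,0,0]},
  {"grip": 255,"xyz": [50,20,-150],"rotation": [0,0,0]},
])

```text
time: 27.85
ee_pos: [0.5648, -0.0666, 0.2604]
eef_rot: [0.808, -0.589, 0.0, -0.001]
ft_force: [-0.0, 0.8, 0.3]
width: 0.0005
```

```bash
python3 look.py E 24 .095; python3 - <<'E'
from h import *
c=load(np.load("w.npz"));W=cloud(c);d=W[...,:2]-C;jx=d@X*1000;jy=d@U*1000;z=W[...,2]*1000
hsv=cv2.cvtColor(c["img"],cv2.COLOR_BGR2HSV)
b=(hsv[...,0]>100)&(hsv[...,0]<128)&(hsv[...,1]>100)&(abs(jx)<38)
for i in range(8):
    y=-31.5+9*i; m=b&(abs(jy-y)<3.5); print(i+1,m.sum(),np.percentile(z[m],[50,90]).round(2) if m.sum() else None)
e=(abs(abs(jx)-45)<4)&(abs(jy)<30); print("plate edge/deck",np.median(z[e&(jx>0)]),np.median(z[e&(jx<0)]))
m=(z>60)&(z<95)&(jy>30)&(jy<90)&(abs(jx)<60); print("roller x extent",np.percentile(jx[m],[0.5,99.5]))
E
```

```text
t 27.85 jig [-21.8  14.7] z 260.4 F [-0.   0.8  0.3] tilt [0.1  0.09]
(array([ -9.1, -21.4, 165.5]), array([-0.13,  0.06,  0.05]))
roller jig y,z (array([59.99, 58.72]), np.int64(2140), np.float64(0.7))
1 343 [34.94 36.03]
2 322 [34.9 35.9]
3 323 [34.92 35.85]
4 327 [35.01 36.05]
5 341 [35.09 36.43]
6 353 [35.07 36.45]
7 353 [35.34 36.73]
8 347 [35.03 36.21]
plate edge/deck 412.472472475969 35.145509742818696
roller x extent [-46.73142697  47.70133546]
```

View pics/wE.png

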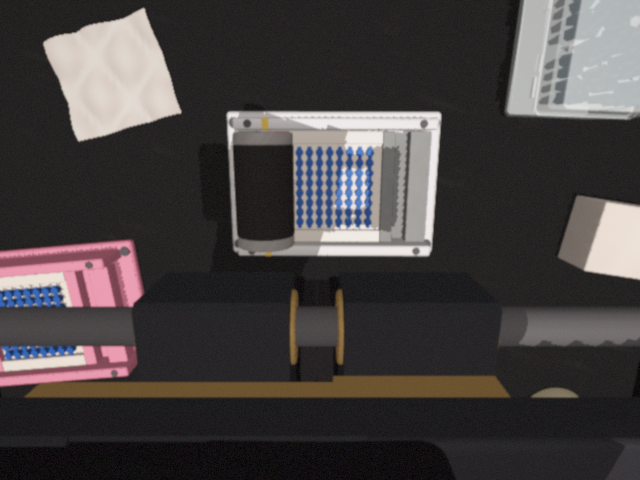

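View pics/sE.png

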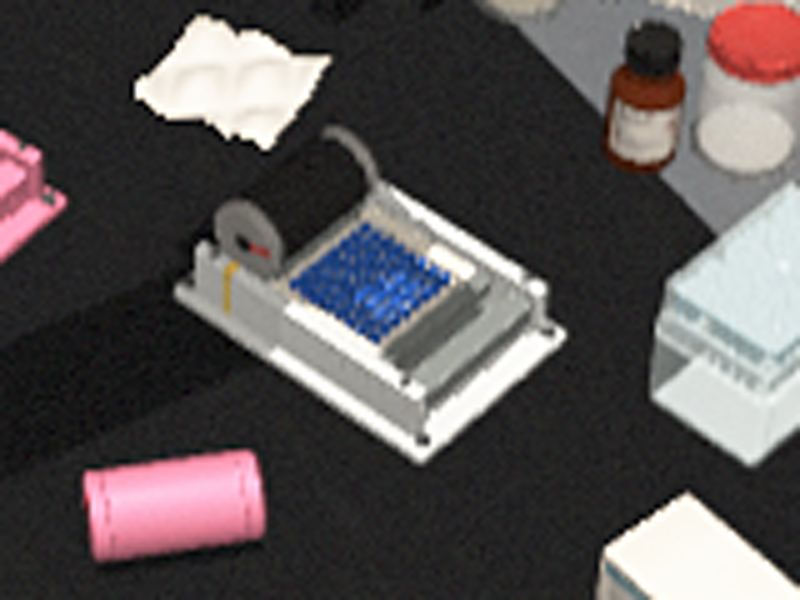

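```bash
python3 - <<'E'
from bench import r
print(r.close_job())
E
```

```text
the job is handed in; nothing more can be done
None
```

I rolled the black roller along the aluminium jig with the shut fingertips on its top, in seven pressing strokes, and left it at rest in the yellow-marked slot. I handed the job in at about 28 s; no verdict is reported.

**Pressing:** the vertical readings at the end of each move were about 15 to 25 N. The largest total, with the sideways part, was about 27 N against the 34 N limit; I did not sample between those readings.

**Last checks**
- The roller axis was at jig y = +60.0 mm, with its middle within about 1 mm in x. Its height was 58.7 mm raw, or about 60.1 mm after the offset I saw at the start rest, which matches a roller lying in the slot.
- All eight strips measured level with the deck by depth. The medians were 34.9 to 35.3 mm, against 35.1 mm for the deck edge on the one side I could measure. Strip 7 read about 0.2 mm above that, which is within the noise.
- The red line followed the distance rolled in each picture, so it turned as it went. The arm was clear of everything and I touched no bystander, though I did not measure their positions again.

**What went wrong on the way:** the roller ran back twice when I let go, because I let the fingers move while they were still pressing or only just lifted. The first time it came back about 8 mm. The second time it ran back about 20 mm and I stopped it with the fingers. I then rolled those strips again and unloaded more gently for the remaining strokes. One early stroke may also have slipped a few millimetres; I could not settle that from the measurements.

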